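# Hook the earth link onto its stud

## Robot

A 6-joint arm with a two-finger parallel gripper is mounted at the origin on the work surface. World frame = base frame: x ahead of the robot, y to its left, z up, the work surface at z = 0. Lengths are in m, angles in rad, forces in N, time in s.
With the tool pointing down it reaches from about 0.35 to 0.875 m from the base axis. Payload 15.5 kg.
Tool frame: the origin (TCP) lies at the very end of the fingers, on their centre line; the grasp point (between the pads) lies 19 mm behind it (r.grasp_offset is the distance from the TCP to the grasp point, in m); z points along the fingers, y is the line along which they close (so a half turn about z gives the same grasp; the last joint's range is limited). The gripper opens to 85 mm and grips with 20 to 120 N. Pads are 22 mm wide; open, the fingers measure 114 mm over their backs; the gripper's body (76 mm by 85 mm) begins 54 mm behind the grasp point. The pads swing forward as they close: fully open they stand 13 mm farther back than shut.
Start: joints at [1.22, 0.494, 1.345, -0, 1.302, -0.096], TCP at [0.158, 0.605, 0.231] pointing down, gripper open.
Joint ranges: [-2.91, 2.91], [-0.82, 2.16], [0.22, 2.67], [-1.22, 4.37], [0.12, 2.79], [-3.08, 3.08]. Speed limits (rad/s): [1.89, 1.89, 2.57, 3.01, 3.01, 3.01].

## Interface

Orientations are given as a rotation vector (axis times angle).
In Python, from rig import r gives the robot as it stands.
- The arm moves only by the tool send_rows, never from a script. Its argument "plan" is text: rows parted by semicolons, each of 7 numbers parted by spaces: the turn, a rotation vector about the world's x, y, z in units of 5 degrees (1.0 is 5 degrees), then the shift along the world's x, y, z in mm, then the finger opening in mm, from 0 to 85.4. A call has 1 to 10 rows; each row is the pose to reach, as a shift and turn from the pose commanded when the call began; what a row does not reach only later rows make up. A row lasts 1/8 s, in which the tool goes at most 62.5 mm and 10.7 degrees, less where a joint would pass 70% of its speed; a pose out of reach is approached as far as the arm can. A call with a gripper value outside its range is refused whole. The fingers move at their own pace and stop on an object; "squeeze" is the grip in N (left out, the last holds). Time passes only in rows, so rows that repeat a pose let the fingers close. It gives the time, the measured TCP pose, the force, the opening and the grip force at its end, in the units of the state.
- r.get_state(): the state, without advancing time (a new reading comes with each control period).
- r.read_camera(name): name is "scene" or "top" or "wrist"; returns (picture, depth): 400x640x3 uint8, red, green, blue; 400x640 float32, m along the optical axis (not along the pixel's ray), 0 where there is no reading.
- r.camera_model(name): a dict with "camera_matrix" (3x3 intrinsics, pixels), "k1" (the pictures are not rectified: a ray, as slopes to the right and down, at radius r is drawn at 1 + k1 r^2 times it, then the intrinsics apply), "R" (3x3) and "t" (3): a world point X has camera coordinates R X + t. Camera axes: x right, y down, z forward; pixel columns grow to the right and rows downward; lengths in m; the calibration is good to about 2 mm. A picture is of the moment at which its call begins: read the wrist's pose just before it. camera_model takes no time and is no camera call; for the wrist camera it gives the pose at the moment of the call.
- r.sign_off(): hands the job in; it is judged then, once.
The state is a dict: "time_s": time; "joints": joint angles; "joint_vel": joint speeds; "joint_efforts": joint torques, N m; "tcp_pos": TCP position; "orientation": TCP orientation; "ft_force": force on the tool from outside, world axes, zero at the start; "moment": the same for the moment, N m; "grip_width": finger opening in m; "gripper_force": force on a finger pad.
Only numpy, scipy, OpenCV 4.12 (cv2) and the standard library are available. Lean on these libraries where they do the work, as an engineer would, in place of code of your own. Each camera call takes 0.05 s, during which the arm holds its last target. There are 200 camera calls.

## Task

Hook the copper earth link onto the earth stand: tilt it, eye end down, to work its oblong eye past the stud's wide head until the head is through, then level it so that the link lies flat with its eye caught under the head and its tail down in the fork, and let go. Handle it gently: feel for the stud, do not force the link or the gripper against the stand, and leave the other things on the bench where they are.

Things in the scene. Friction and masses are not known exactly. Their poses are not given: they have to be found in the camera images.
- link_grip (a point): centre of the black grip (46 x 24 mm, 26 tall) on the loose flat copper earth link (183.5 mm long, 5 mm thick, 0.2 kg), which starts flat on the bench, grip up. 18 mm above the link's underside; the grip spans 5 to 31 mm above it. Link axes: x from eye to tail end, z up out of the plate. Eye centre at x = -78 mm, tail end at x = +82 mm; tail 20 mm wide
- link_eye (a point): centre of the link's oblong eye, half-way through the 5 mm plate; axes as link_grip. The opening goes right through, 27 mm along the link (x) and 44 mm across (y). Its rim is 10 mm wide at the free end (-x), 11 mm on the tail side, 8 mm at the sides (60 mm over all across)
- stand: earth stand, fixed: grey base 200 x 66 x 12 mm and a steel stud, with two white blocks, tops 45 mm above the bench. Origin at bench height, between the blocks; x runs from stud to fork, z up. The stud's block (84 x 60 mm) is centred at x = -68 mm, the fork's at x = +66 mm. With the eye's free-end rim drawn against the stem, the eye's tail side clears the head by 1 to 2 mm as the link is levelled; with less it lands on the head
- blocks: the two white blocks and the fork's cheeks, fixed on the stand; same origin and axes as stand
- seat (a point): on top of the stud's block, 45 mm above the bench; axes as stand. The steel stud rises here: stem 11 mm thick, 15 mm tall, then a flat round head 34 mm across, 4 mm thick (underside 15, top 19 mm above here). It is clamped in a slot and stands anywhere within 10 mm of this point along x (not across): find it by feel or sight
- fork (a point): where the link's tail lies: middle of the top of the other block, 134 mm from seat along the stand's x, 45 mm above the bench; two steel cheeks 15 mm tall and 24 mm long stand either side, 30 mm apart; axes as the stand
- screwdriver: red-handled screwdriver, 190 mm, lying on the bench; a bystander
- spare: plain copper bar 95 x 20 x 5 mm with a small round hole at each end, no grip; a bystander
- plug: yellow plug about 60 mm long; a bystander
- phone: black phone 150 x 72 x 9 mm; a bystander
- mug: white mug 90 mm tall; a bystander

How it is judged:
At the end, for the whole second after the job is handed in: the link lies level (0.06 rad) on the blocks, eye round the stud's stem under the head (eye centre, mid-plate, under 6.5 mm above the block's top, within 18.7 mm of seat along the stand and 16 mm across), tail towards the fork and in line with the stand (0.15 rad), released, at rest (z of link_eye in the frame of seat between -0.001 and 0.0065 m and x of link_eye in the frame of seat between -0.0187 and 0.0187 m and y of link_eye in the frame of seat between -0.016 and 0.016 m and angle between link_eye's own z axis and vertical below 0.06 rad and angle between the x axis of link_eye and the x axis of stand, either way round below 0.15 rad and x of link_grip in the frame of seat above 0.05 m and linear speed of link below 0.01 m/s and contact force between link and the fingers below 0.1 N); the robot touches nothing.
It fails at once if the link is pressed against the stud with more than 20 N (contact force between link and stand above 20 N).
It fails at once if the link is pressed onto the white blocks with more than 30 N (contact force between link and blocks above 30 N).
It fails at once if the gripper or arm leans on the stand with more than 30 N (contact force between any of the fingers, the arm and stand above 30 N or contact force between the fingers and blocks above 30 N).
It fails at once if a bystander (screwdriver, spare bar, plug, phone or mug) is moved more than 30 mm (distance of any of screwdriver, spare, plug, phone, mug from where it was at the start of the episode above 0.03 m).
It also fails if it takes over 56 s, if anything falls off the work surface, if the arm or the gripper's body presses on something with over 40 N, if the wrist force passes 120 N, or if a joint passes its speed limit or range.

## Working session

There is one attempt and no reset: what is moved stays moved. The work goes in short steps, Python scripts to look and compute and a tool call to move; the robot and the scene stay as the last step left them, time stands still between calls to the robot, and variables do not carry over. Pictures are saved under pics/ and viewed, at most 10 in all, crops included, and the job is handed in when it is done.

Besides the shell and the picture viewer there is one more tool, called in YAML: its name, and indented under it one key for each argument. send_rows: Moves the arm, as the interface text tells. Its arguments: {"type":"object","properties":{"plan":{"type":"string"},"squeeze":{"type":"number"}},"required":["plan"]}

```bash
mkdir -p pics; ls
cat > h.py <<'E'
import numpy as np, cv2
from rig import r
from scipy.spatial.transform import Rotation as Ro
def grab(n):
    m=r.camera_model(n); p,d=r.read_camera(n); return p,d,m
def ray(m,u,v):
    K=np.array(m["camera_matrix"]);k=m["k1"]
    q=np.array([(u-K[0,2])/K[0,0],(v-K[1,2])/K[1,1]]);s=q.copy()
    for _ in range(20): s=q/(1+k*(s@s))
    R=np.array(m["R"]);t=np.array(m["t"])
    return -R.T@t, R.T@np.array([s[0],s[1],1.0])
def onplane(m,u,v,z):
    o,d=ray(m,u,v); return o+d*(z-o[2])/d[2]
def bydepth(m,d,u,v):
    o,w=ray(m,u,v); return o+w*d[int(v),int(u)]
def proj(m,X):
    K=np.array(m["camera_matrix"]);c=np.array(m["R"])@X+np.array(m["t"]);s=c[:2]/c[2];s=s*(1+m["k1"]*(s@s))
    return K[0,0]*s[0]+K[0,2],K[1,1]*s[1]+K[1,2]
def cloud(m,d):
    K=np.array(m["camera_matrix"]);h,w=d.shape
    uv=np.stack(np.meshgrid(np.arange(w),np.arange(h)),-1).astype(float)
    q=(uv-K[[0,1],[2,2]])/np.array([K[0,0],K[1,1]]);s=q.copy()
    for _ in range(20): s=q/(1+m["k1"]*(s**2).sum(-1,keepdims=True))
    c=np.concatenate([s,np.ones((h,w,1))],-1)*d[...,None]
    P=(c-np.array(m["t"]))@np.array(m["R"]); P[d==0]=np.nan
    return P
def save(n,p): cv2.imwrite("pics/"+n+".png",p[...,::-1])
E
python3 - <<'E'
from h import *
for n in("top","scene"):
    p,d,m=grab(n); save(n,p); np.savez(n+".npz",p=p,d=d,**{k:np.array(v) for k,v in m.items()})
    print(n,-np.array(m["R"]).T@np.array(m["t"]))
s=r.get_state();print(s["tcp_pos"],s["orientation"],s["time_s"],s["ft_force"])
E
```

```text
pics
top [0.40918369 0.00499083 1.46234634]
scene [ 1.2091875  -0.04390433  1.04445945]
[0.15740249 0.60454572 0.23074747] [-3.99064891e-01 -3.11589780e+00  1.65039616e-03] 0.1 [-0.00323981  0.63628902 -0.70015813]
```

View pics/top.png

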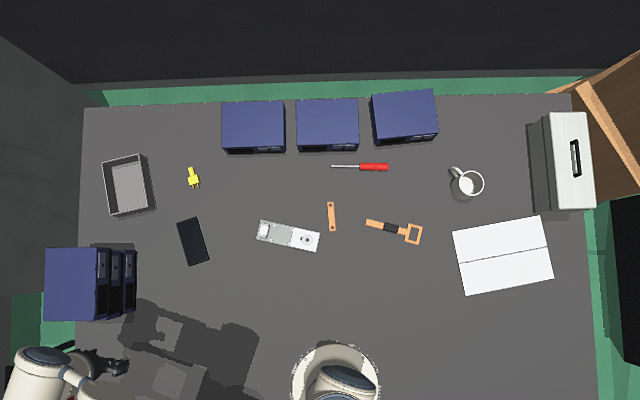

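View pics/scene.png

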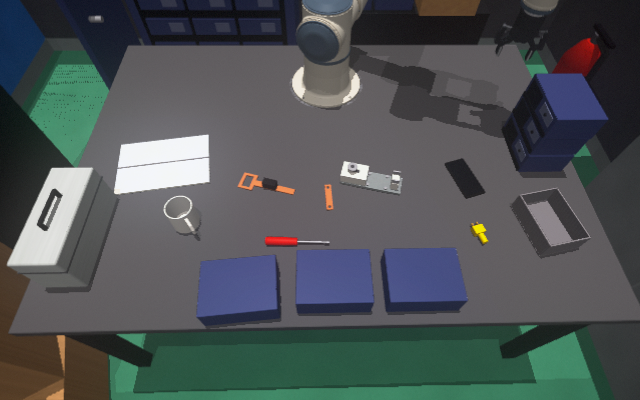

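The top view shows the link at about (395,230) with its eye to the right at (413,233). The stand is at (288,236), stud on the right at (306,239) and fork on the left at (265,231). The spare bar lies between them at (332,216).

Run:
```python
from h import *
z=dict(np.load("top.npz"));p=z["p"];m=z
hsv=cv2.cvtColor(p,cv2.COLOR_RGB2HSV)
cu=cv2.inRange(hsv,(5,100,120),(20,255,255)); cu[:,:355]=0; cu[:,440:]=0; cu[:205]=0;cu[255:]=0
v,u=np.nonzero(cu);print(len(u),u.min(),u.max())
W=np.array([onplane(m,a,b,.005) for a,b in zip(u,v)])[:,:2]
# tail and eye ends
c=W.mean(0);_,_,V=np.linalg.svd(W-c);a=V[0]; a=a if a[1]>0 else -a  # toward tail +y
s=(W-c)@a; print("axis",a,"ang",np.degrees(np.arctan2(a[1],a[0])),"len",np.ptp(s))
tail=W[s>s.max()-.05].mean(0);eye=W[s<s.min()+.044].mean(0);print("tailregion",tail,"eye",eye)
g=(p.max(2)<60).astype(np.uint8)*255; g[:,:375]=0;g[:,405:]=0;g[:215]=0;g[245:]=0
v,u=np.nonzero(g);print("grip",len(u),u.mean(),v.mean(),onplane(m,u.mean(),v.mean(),.028))
P=cloud(m,z["d"])
sub=P[200:265,245:330].reshape(-1,3);col=p[200:265,245:330].reshape(-1,3)
k=sub[:,2]>.006;T=sub[k];print("stand",len(T),np.round(np.percentile(T[:,2],[5,50,95,100]),3))
for lo,hi in((.006,.02),(.038,.052),(.058,.075)):
    q=T[(T[:,2]>lo)&(T[:,2]<hi)];print(lo,len(q),q.mean(0))
r_=cv2.minAreaRect((T[:,:2]*1000).astype(np.float32));print(r_)
```

```text
356 365 422
axis [0.28232006 0.95932027] ang 73.60127812407437 len 0.1842544035680886
tailregion [ 0.51378324 -0.13868456] eye [ 0.47428255 -0.27157482]
grip 33 390.5151515151515 228.3030303030303 [ 0.49397205 -0.19255041  0.028     ]
stand 1364 [0.007 0.016 0.063 0.072]
0.006 736 [0.49062039 0.16165197 0.01139638]
0.038 483 [0.47188625 0.10912093 0.04482757]
0.058 106 [0.46909924 0.09743569 0.06391678]
((493.4461669921875, 141.62039184570312), (274.319580078125, 208.05535888671875), 87.5270004272461)
```

send_rows:
  plan: "0 0 -18.4 290 -490 60 85;0 0 -18.4 290 -490 60 85;0 0 -18.4 290 -490 60 85;0 0 -18.4 290 -490 60 85;0 0 -18.4 290 -490 60 85;0 0 -18.4 290 -490 60 85;0 0 -18.4 290 -490 60 85;0 0 -18.4 290 -490 60 85;0 0 -18.4 290 -490 60 85;0 0 -18.4 290 -490 60 85"

```text
time_s: 1.35
tcp_pos: [0.4491, 0.1118, 0.2915]
orientation: [2.523, 1.87, 0.0]
ft_force: [-0.3, 1.6, -0.4]
grip_width: 0.0855
gripper_force: 0.0
```

Run:
```python
from h import *
s=r.get_state();print(s["tcp_pos"],s["orientation"],s["time_s"],np.abs(s["joint_vel"]).max())
p,d,m=grab("wrist"); save("w1",p); np.savez("w1.npz",p=p,d=d,**{k:np.array(v) for k,v in m.items()})
R=np.array(m["R"]);print(-R.T@m["t"],R[2])
```

```text
[0.44913301 0.11178701 0.29145444] [2.52348514e+00 1.86994385e+00 3.87519793e-04] 1.35 0.15984554736204545
[0.47201493 0.18609434 0.43379605] [-0.08959949 -0.29305218 -0.95188883]
```

View pics/w1.png

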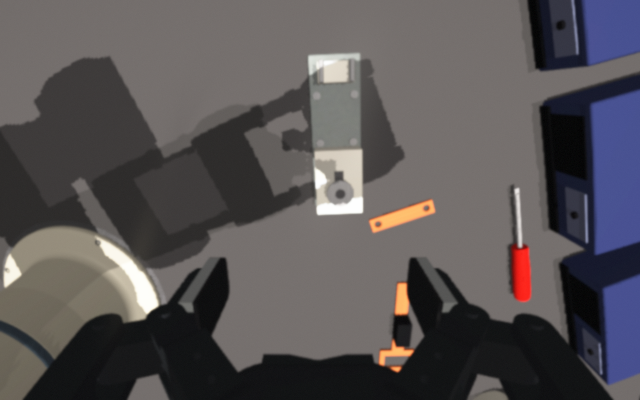

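The stand runs vertically in the wrist view: stud head at (340,191), fork at (335,71), base edges at u = 308 to 365. The spare bar is at (402,216) and the link is at the bottom right.

Run:
```python
from h import *
z=dict(np.load("w1.npz"));p=z["p"];P=cloud(z,z["d"])
S=np.zeros(P.shape[:2],bool);S[40:225,295:385]=1
Z=np.nan_to_num(P[...,2],nan=-1)
sub=lambda lo,hi:P[S&(Z>lo)&(Z<hi)]
head=sub(.0605,.069);t=sub(.042,.048);b=sub(.010,.014)
a=sub(.0095,.08)
rc=cv2.minAreaRect((a[:,:2]*1000).astype(np.float32));print("stand all",rc)
rc=cv2.minAreaRect((b[:,:2]*1000).astype(np.float32));print("base",rc,len(b))
rc=cv2.minAreaRect((t[:,:2]*1000).astype(np.float32));print("tops",rc,len(t), t[:,2].mean())
print("head",len(head),head.mean(0)); c,rad=cv2.minEnclosingCircle((head[:,:2]*1000).astype(np.float32));print(c,rad)
for n,q in(("stud top",t[t[:,1]<.14]),("fork top",t[t[:,1]>.17])):
    print(n,len(q),q.mean(0),cv2.minAreaRect((q[:,:2]*1000).astype(np.float32)))
ch=sub(.052,.0605);ch=ch[ch[:,1]>.15];print("cheeks",len(ch),ch.mean(0) if len(ch) else 0)
# line: x of base edges per y
for lo in np.arange(.06,.26,.02):
    q=a[(a[:,1]>lo)&(a[:,1]<lo+.02)]
    if len(q)>5: print(round(lo,2),np.round([q[:,0].min(),q[:,0].max()],4))
```

```text
stand all ((482.587646484375, 137.2623291015625), (199.76922607421875, 65.85883331298828), 75.59561157226562)
base ((482.7977600097656, 137.88394165039062), (198.44635009765625, 65.85614776611328), 75.6333236694336) 3606
tops ((480.9896545410156, 132.04931640625), (188.73703002929688, 59.00714874267578), 75.45970916748047) 3021 0.044883104290119144
head 582 [0.46737997 0.07759825 0.0639122 ]
(485.6337890625, 138.3617706298828) 85.10607147216797
stud top 2380 [0.469124   0.08673685 0.04493455] ((467.8780517578125, 81.4971923828125), (84.28738403320312, 59.00714874267578), 75.45970916748047)
fork top 641 [0.50111684 0.21142201 0.04469209] ((501.337890625, 211.35186767578125), (24.865026473999023, 43.207157135009766), 75.74736022949219)
cheeks 194 [0.50212266 0.21049132 0.05918018]
0.06 [0.43   0.4976]
0.08 [0.435  0.5028]
0.1 [0.4395 0.5111]
0.12 [0.4451 0.5164]
0.14 [0.4504 0.5217]
0.16 [0.4554 0.5271]
0.18 [0.4602 0.5326]
0.2 [0.4652 0.5365]
0.22 [0.4705 0.538 ]
```

send_rows:
  plan: "0 0 0 20 -300 -30 85;0 0 0 20 -300 -30 85;0 0 0 20 -300 -30 85;0 0 0 20 -300 -30 85;0 0 0 20 -300 -30 85;0 0 0 20 -300 -30 85;0 0 0 20 -300 -30 85"

```text
time_s: 2.28
tcp_pos: [0.4674, -0.1839, 0.261]
orientation: [-2.517, -1.878, 0.0]
ft_force: [1.1, 0.6, 0.4]
grip_width: 0.0848
gripper_force: 0.0
```

Run:
```python
from h import *
s=r.get_state();print(s["tcp_pos"],s["orientation"],s["time_s"],np.abs(s["joint_vel"]).max())
p,d,m=grab("wrist"); save("w2",p); np.savez("w2.npz",p=p,d=d,**{k:np.array(v) for k,v in m.items()})
```

```text
[ 0.46735651 -0.18390774  0.26098091] [-2.51700124e+00 -1.87804468e+00  1.89051298e-04] 2.275 0.016679181939027777
```

View pics/w2.png

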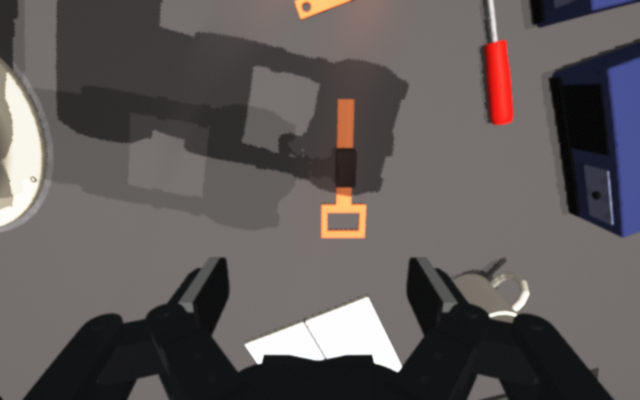

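The link stands nearly vertical in the image: eye at (343,221), grip at (345,167), tail tip at (346,100). The mug is at (485,300), clear of the link.

Run:
```python
from h import *
z=dict(np.load("w1.npz"));P=cloud(z,z["d"]);S=np.zeros(P.shape[:2],bool);S[150:225,295:385]=1
Z=np.nan_to_num(P[...,2],nan=-1);q=P[S&(Z>.061)&(Z<.068)];q=q[q[:,1]<.14]
print("head",len(q),q.mean(0),cv2.minEnclosingCircle((q[:,:2]*1000).astype(np.float32)))
z=dict(np.load("w2.npz"));p=z["p"];P=cloud(z,z["d"])
hsv=cv2.cvtColor(p,cv2.COLOR_RGB2HSV);cu=cv2.inRange(hsv,(3,90,60),(22,255,255))
M=np.zeros_like(cu);M[85:245,310:380]=cu[85:245,310:380]
v,u=np.nonzero(M);W=np.array([onplane(z,a,b,.005) for a,b in zip(u,v)])[:,:2];print("copper",len(W))
print(cv2.minAreaRect((W*1000).astype(np.float32)),"z",np.nanmean(P[M>0][:,2]))
# eye hole: contour child
cs,h=cv2.findContours(M,cv2.RETR_CCOMP,cv2.CHAIN_APPROX_NONE)
for c,hh in zip(cs,h[0]):
    if hh[3]>=0 and len(c)>30:
        C=np.array([onplane(z,a,b,.005) for a,b in c[:,0]])[:,:2];rc=cv2.minAreaRect((C*1000).astype(np.float32));print("hole",rc)
# tail strip axis
tm=W[(W[:,1]>-.155)];print("tail",len(tm),cv2.minAreaRect((tm*1000).astype(np.float32)))
Z=np.nan_to_num(P[...,2],nan=-1);S=np.zeros_like(Z,bool);S[130:205,320:370]=1
g=P[S&(Z>.026)&(Z<.036)];print("grip",len(g),g.mean(0),cv2.minAreaRect((g[:,:2]*1000).astype(np.float32)))
```

```text
head 559 [0.46625103 0.0728317  0.06403818] ((466.0763244628906, 72.41332244873047), 16.865671157836914)
copper 2437
((496.56671142578125, -205.84400939941406), (185.88604736328125, 62.5456657409668), 73.52894592285156) z 0.00443356432442244
hole ((477.0589904785156, -270.5204772949219), (23.47531509399414, 42.8813591003418), 73.3942642211914)
tail 629 ((516.7178955078125, -136.720703125), (42.11307144165039, 22.471736907958984), 74.33393859863281)
grip 740 [ 0.49926046 -0.19573711  0.03069968] ((499.32147216796875, -196.185791015625), (45.61245346069336, 24.07489013671875), 73.46221923828125)
```

send_rows:
  plan: "0 0 0 32 -12 -60 85;0 0 0 32 -12 -120 85;0 0 0 32 -12 -180 85;0 0 0 32 -12 -220 85;0 0 0 32 -12 -245 85;0 0 0 32 -12 -257 85;0 0 0 32 -12 -257 85;0 0 0 32 -12 -257 85"
  squeeze: 60

```text
time_s: 3.32
tcp_pos: [0.5002, -0.1971, 0.0054]
orientation: [2.517, 1.877, 0.001]
ft_force: [0.2, -0.4, 0.7]
grip_width: 0.0851
gripper_force: 0.0
```

send_rows:
  plan: "0 0 0 0 0 0 15;0 0 0 0 0 0 15;0 0 0 0 0 0 15;0 0 0 0 0 0 15;0 0 0 0 0 0 15;0 0 0 0 0 0 15"
  squeeze: 60

```text
time_s: 4.08
tcp_pos: [0.4997, -0.1973, 0.0046]
orientation: [2.519, 1.877, 0.0]
ft_force: [-0.5, 1.1, 7.0]
grip_width: 0.023
gripper_force: 59.8
```

```bash
cat > tgt.py <<'E'
from h import *
stud=np.array([.4661,.0726]);PSI=75.6
def pose(th,ax,az,psi=PSI,c=(90.4,4.6),ay=0):
    th_,ps=np.radians(th),np.radians(psi);x=np.array([np.cos(ps),np.sin(ps),0]);y=np.array([-x[1],x[0],0]);Z=np.array([0,0,1.])
    t=np.cos(th_)*x+np.sin(th_)*Z;n=-np.sin(th_)*x+np.cos(th_)*Z
    p=np.r_[stud,.045]+(ax*x+ay*y+az*Z+c[0]*t+c[1]*n)/1000
    return p,Ro.from_matrix(np.c_[t,-y,-n])   # tool x=t, tool y=-link y, tool z=-n
def rel(th,ax,az,**k):
    s=r.get_state();p0=np.array(s["tcp_pos"]);R0=Ro.from_rotvec(s["orientation"])
    p,R=pose(th,ax,az,**k);v=(R*R0.inv()).as_rotvec(degrees=True)/5
    print(th,ax,az,"turn",np.round(v,2),"shift",np.round((p-p0)*1000,1))
def where(c=(90.4,4.6)):
    s=r.get_state();p0=np.array(s["tcp_pos"]);M=Ro.from_rotvec(s["orientation"]).as_matrix()
    A=p0-(c[0]*M[:,0]-c[1]*M[:,2])/1000
    u=np.array([np.cos(np.radians(PSI)),np.sin(np.radians(PSI))]);d=(A[:2]-stud)*1000
    print("tilt %.1f yaw %.1f ax %.1f ay %.1f az %.1f"%(np.degrees(np.arcsin(M[2,0])),np.degrees(np.arctan2(M[1,0],M[0,0])),d@u,d@[-u[1],u[0]],A[2]*1000-45),"F",np.round(s["ft_force"],1),"M",np.round(s["moment"],2),"w",round(s["grip_width"],4),"t",s["time_s"])
E
python3 - <<'E'
from tgt import *
where(); rel(35,-26,40); rel(35,-26,60)
E
```

```text
tilt -0.0 yaw 73.4 ax -343.4 ay -96.2 az -45.0 F [-0.5  1.1  7. ] M [ 0.13  0.16 -0.02] w 0.023 t 4.075
35 -26 40 turn [ 6.75 -1.87  0.43] shift [-22.3 313.9 136. ]
35 -26 60 turn [ 6.75 -1.87  0.43] shift [-22.3 313.9 156. ]
```

send_rows:
  plan: "0 0 0 0 0 20 15;0 0 0 0 0 60 15;0 0 0 0 0 120 15;0 0 0 0 0 170 15;0 0 0 0 0 170 15"

```text
time_s: 4.7
tcp_pos: [0.5011, -0.198, 0.1777]
orientation: [2.514, 1.874, 0.004]
ft_force: [0.4, -0.3, -3.0]
grip_width: 0.0232
gripper_force: 59.5
```

Run:
```python
from tgt import *
where(); rel(35,-26,40); rel(35,-26,60);rel(0,0,0)
```

```text
tilt -0.1 yaw 73.4 ax -343.8 ay -97.8 az 128.2 F [ 0.4 -0.3 -3. ] M [ 0.04 -0.    0.02] w 0.0232 t 4.7
35 -26 40 turn [ 6.78 -1.81  0.45] shift [-23.7 314.6 -37.1]
35 -26 60 turn [ 6.78 -1.81  0.45] shift [-23.7 314.6 -17.1]
0 0 0 turn [0.03 0.07 0.44] shift [ -12.6  358.2 -128.1]
```

send_rows:
  plan: "3.4 -0.9 0.4 -12 60 0 15;6.8 -1.8 0.4 -24 122 0 15;6.8 -1.8 0.4 -24 184 0 15;6.8 -1.8 0.4 -24 246 0 15;6.8 -1.8 0.4 -24 290 0 15;6.8 -1.8 0.4 -24 314 -10 15;6.8 -1.8 0.4 -24 314 -17 15;6.8 -1.8 0.4 -24 314 -17 15;6.8 -1.8 0.4 -24 314 -17 15"

```text
time_s: 5.82
tcp_pos: [0.4758, 0.116, 0.1571]
orientation: [-2.122, -1.64, -0.665]
ft_force: [1.0, -1.0, -2.4]
grip_width: 0.0231
gripper_force: 59.4
```

Run:
```python
from tgt import *
where(); rel(35,-26,40); rel(35,-26,7.5)
p,d,m=grab("wrist"); save("w3",p); np.savez("w3.npz",p=p,d=d,**{k:np.array(v) for k,v in m.items()})
p,d,m=grab("scene"); save("s3",cv2.resize(p[130:230,290:450],None,fx=4,fy=4)); np.savez("s3.npz",p=p,d=d,**{k:np.array(v) for k,v in m.items()})
```

```text
tilt 35.2 yaw 75.2 ax -26.8 ay 1.9 az 56.3 F [ 1.  -1.  -2.4] M [-0.49  0.09  0.02] w 0.0231 t 5.825
35 -26 40 turn [-0.05 -0.08  0.01] shift [  1.6   0.6 -16.5]
35 -26 7.5 turn [-0.05 -0.08  0.01] shift [  1.6   0.6 -49. ]
```

View pics/w3.png

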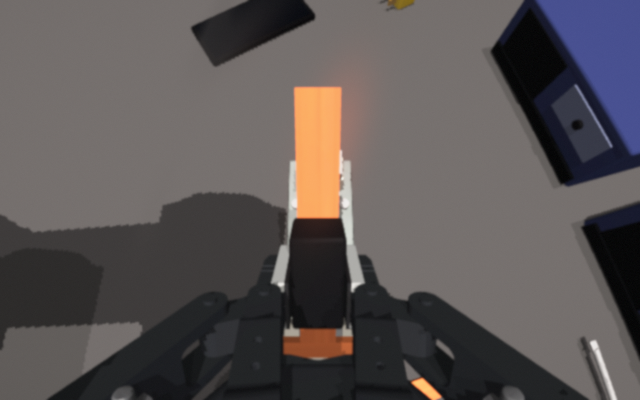

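View pics/s3.png

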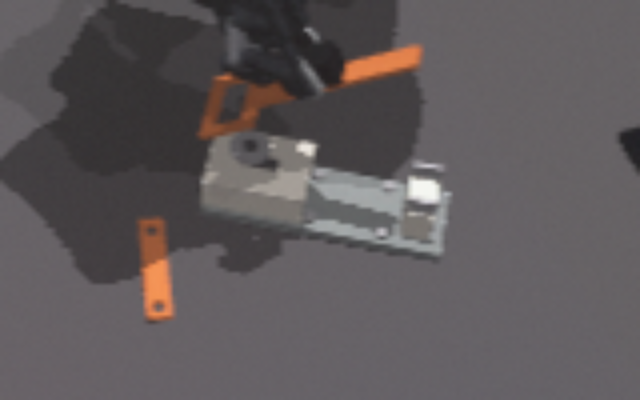

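The wrist view shows the link held straight, with the tail tip at (318,88) and the grip between the pads. In the scene crop the eye hangs just above and to the left of the stud head. I'll check the in-hand pose from depth on the tail.

Run:
```python
from tgt import *
z=dict(np.load("w3.npz"));P=cloud(z,z["d"]);p=z["p"]
s=r.get_state();M=Ro.from_rotvec(s["orientation"]).as_matrix();p0=np.array(s["tcp_pos"])
hsv=cv2.cvtColor(p,cv2.COLOR_RGB2HSV);cu=cv2.inRange(hsv,(3,90,60),(22,255,255));K=np.zeros_like(cu);K[80:215,285:350]=cu[80:215,285:350]
K=cv2.erode(K,np.ones((3,3)))
L=(P[K>0]-p0)@M; L=L[~np.isnan(L[:,0])]*1000
print("tool frame tail: x",L[:,0].min(),L[:,0].max(),"(exp ..83) y",L[:,1].min(),L[:,1].max(),"z fit",np.polyfit(L[:,0],L[:,2],1),"(exp slope0, -0.4)", "y fit",np.polyfit(L[:,0],L[:,1],1))
where()
```

```text
tool frame tail: x 24.69207880459049 92.67643446322195 (exp ..83) y -18.428613202837344 26.37076682770639 z fit [ 0.19977562 -9.5734919 ] (exp slope0, -0.4) y fit [0.00175247 0.24355579]
tilt 35.2 yaw 75.3 ax -26.7 ay 1.8 az 56.6 F [-0.5  0.2 -1.7] M [-0.43  0.15  0.06] w 0.0228 t 5.925
```

Run:
```python
from tgt import *
z=dict(np.load("w3.npz"));P=cloud(z,z["d"]);p=z["p"]
s=r.get_state();M=Ro.from_rotvec(s["orientation"]).as_matrix();p0=np.array(s["tcp_pos"])
L=(P[85:225,290:346].reshape(-1,3)-p0)@M*1000
L=L[(np.abs(L[:,1])<8)&(np.abs(L[:,2])<20)]
for a in range(20,90,8):
    q=L[(L[:,0]>a)&(L[:,0]<a+8)]
    if len(q)>5: print(a,len(q),np.median(q,0).round(2))
print(L[:,0].max()); rel(35,-26,40); rel(35,-26,9); rel(35,-26,7.5)
```

```text
20 571 [ 2.388e+01  1.000e-02 -1.030e+00]
28 528 [ 3.208e+01  2.000e-02 -4.600e-01]
36 571 [ 4.009e+01  3.000e-02 -3.700e-01]
44 598 [48.13  0.06 -0.37]
52 609 [56.05  0.07 -0.39]
60 647 [64.03  0.09 -0.32]
68 682 [71.91  0.11 -0.33]
76 592 [79.28  0.13 -0.28]
82.45594718422335
35 -26 40 turn [-0.05 -0.07  0.01] shift [  1.5   0.5 -16.7]
35 -26 9 turn [-0.05 -0.07  0.01] shift [  1.5   0.5 -47.7]
35 -26 7.5 turn [-0.05 -0.07  0.01] shift [  1.5   0.5 -49.2]
```

send_rows:
  plan: "0 0 0 1.5 0.5 -14 15;0 0 0 1.5 0.5 -28 15;0 0 0 1.5 0.5 -38 15;0 0 0 1.5 0.5 -43 15;0 0 0 1.5 0.5 -47 15;0 0 0 1.5 0.5 -47 15;0 0 0 1.5 0.5 -47 15"

```text
time_s: 6.8
tcp_pos: [0.4772, 0.1173, 0.1105]
orientation: [-2.121, -1.642, -0.666]
ft_force: [0.4, 0.2, -2.7]
grip_width: 0.023
gripper_force: 59.4
```

Run:
```python
from tgt import *
where(); rel(35,-26,7.5); rel(35,-12,7.5); rel(35,-6,7.5)
p,d,m=grab("scene"); save("s4",cv2.resize(p[130:230,290:450],None,fx=4,fy=4))
```

```text
tilt 35.2 yaw 75.3 ax -25.2 ay 0.8 az 9.7 F [ 0.4  0.2 -2.7] M [-0.48  0.1   0.01] w 0.023 t 6.8
35 -26 7.5 turn [-0.05 -0.07 -0.  ] shift [ 0.2 -0.7 -2.4]
35 -12 7.5 turn [-0.05 -0.07 -0.  ] shift [ 3.7 12.8 -2.4]
35 -6 7.5 turn [-0.05 -0.07 -0.  ] shift [ 5.2 18.7 -2.4]
```

View pics/s4.png

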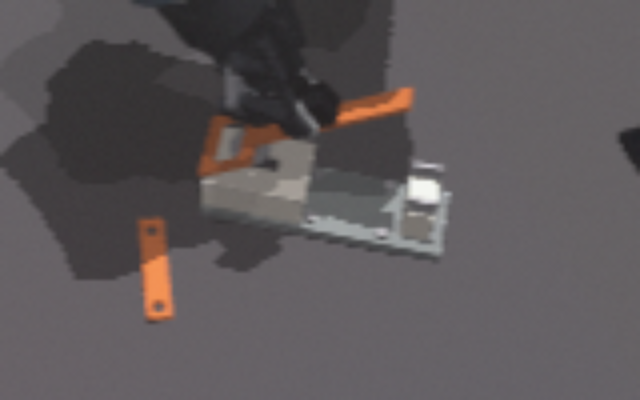

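The eye sits around the head's near side with the light patch (the head) visible through it at (230,143), and no contact force shows. Sliding in.

send_rows:
  plan: "0 0 0 0 0 -2 15;0 0 0 1 3 -2 15;0 0 0 2 6 -2 15;0 0 0 3 9 -2 15;0 0 0 3.7 12.5 -2 15;0 0 0 3.7 12.5 -2 15"

```text
time_s: 7.6
tcp_pos: [0.4807, 0.1301, 0.1083]
orientation: [-2.121, -1.642, -0.665]
ft_force: [-0.2, -0.2, -1.6]
grip_width: 0.0232
gripper_force: 59.4
```

Run:
```python
from tgt import *
where(); rel(35,-6,7.5)
```

```text
tilt 35.2 yaw 75.3 ax -11.9 ay 0.6 az 7.5 F [-0.2 -0.2 -1.6] M [-0.48  0.12  0.06] w 0.0232 t 7.6
35 -6 7.5 turn [-0.05 -0.07 -0.01] shift [ 1.7  5.8 -0.2]
```

send_rows:
  plan: "0 0 0 0.5 1.9 0 15;0 0 0 1 3.9 0 15;0 0 0 1.3 4.9 0 15;0 0 0 1.3 4.9 0 15;0 0 0 1.3 4.9 0 15"

```text
time_s: 8.22
tcp_pos: [0.482, 0.1347, 0.1083]
orientation: [-2.121, -1.641, -0.665]
ft_force: [0.1, -0.8, -2.1]
grip_width: 0.0232
gripper_force: 59.4
```

send_rows:
  plan: "0 0 0 0.2 0.7 0 15;0 0 0 0.2 0.7 0 15;0 0 0 0.2 0.7 0 15"

```text
time_s: 8.6
tcp_pos: [0.4822, 0.1354, 0.1083]
orientation: [-2.121, -1.641, -0.665]
ft_force: [0.3, -0.5, -3.1]
grip_width: 0.0227
gripper_force: 59.4
```

Run:
```python
from tgt import *
where()
```

```text
tilt 35.2 yaw 75.3 ax -6.4 ay 0.4 az 7.4 F [ 0.3 -0.5 -3.1] M [-0.42  0.13 -0.07] w 0.0227 t 8.6
```

send_rows:
  plan: "0 0 0 0.2 0.7 0 15;0 0 0 0.2 0.7 0 15;0 0 0 0.2 0.7 0 15"

```text
time_s: 8.98
tcp_pos: [0.4824, 0.1362, 0.1083]
orientation: [-2.121, -1.641, -0.665]
ft_force: [-0.1, 0.6, -1.5]
grip_width: 0.023
gripper_force: 59.4
```

send_rows:
  plan: "0 0 0 0.2 0.7 0 15;0 0 0 0.2 0.7 0 15;0 0 0 0.2 0.7 0 15"

```text
time_s: 9.35
tcp_pos: [0.4826, 0.1369, 0.1083]
orientation: [-2.121, -1.642, -0.665]
ft_force: [0.7, 0.8, -2.7]
grip_width: 0.0232
gripper_force: 59.4
```

send_rows:
  plan: "0 0 0 0.2 0.7 0 15;0 0 0 0.2 0.7 0 15;0 0 0 0.2 0.7 0 15"

```text
time_s: 9.72
tcp_pos: [0.4828, 0.1375, 0.1082]
orientation: [-2.121, -1.641, -0.665]
ft_force: [-0.6, -1.7, -2.0]
grip_width: 0.0226
gripper_force: 59.4
```

send_rows:
  plan: "0 0 0 0.2 0.5 0 15;0 0 0 0.2 0.5 0 15;0 0 0 0.2 0.5 0 15"

```text
time_s: 10.1
tcp_pos: [0.483, 0.1379, 0.1082]
orientation: [-2.121, -1.641, -0.665]
ft_force: [-1.1, -3.7, -2.5]
grip_width: 0.0232
gripper_force: 59.6
```

Run:
```python
from tgt import *
where()
for th,az in((35,9.2),(31,9.2),(28,9.2),(26,9.2),(24,9.2),(22,9.2),(20,9.2),(18,9.2),(15,8.8),(12,8.4)): rel(th,-4.0,az)
```

```text
tilt 35.2 yaw 75.3 ax -3.8 ay 0.3 az 7.4 F [-1.1 -3.7 -2.5] M [-1.3   0.38  0.02] w 0.0232 t 10.1
35 -4.0 9.2 turn [-0.05 -0.08  0.  ] shift [-0.1 -0.   1.6]
31 -4.0 9.2 turn [-0.83  0.12  0.  ] shift [ 0.8  3.6 -3.5]
28 -4.0 9.2 turn [-1.41  0.27  0.01] shift [ 1.4  6.  -7.5]
26 -4.0 9.2 turn [-1.79  0.37  0.01] shift [  1.8   7.5 -10.2]
24 -4.0 9.2 turn [-2.18  0.47  0.01] shift [  2.2   9.  -13. ]
22 -4.0 9.2 turn [-2.57  0.57  0.01] shift [  2.5  10.3 -15.9]
20 -4.0 9.2 turn [-2.96  0.67  0.01] shift [  2.9  11.6 -18.8]
18 -4.0 9.2 turn [-3.34  0.77  0.01] shift [  3.2  12.7 -21.7]
15 -4.0 8.8 turn [-3.93  0.92  0.02] shift [  3.6  14.2 -26.6]
12 -4.0 8.4 turn [-4.51  1.07  0.02] shift [  3.9  15.5 -31.5]
```

send_rows:
  plan: "0 0 0 -0.1 0 1.8 15;-0.4 0 0 0.4 1.8 -0.7 15;-0.8 0.1 0 0.8 3.6 -3.3 15;-1.1 0.2 0 1.1 4.8 -5.3 15;-1.4 0.3 0 1.4 6 -7.5 15;-1.8 0.4 0 1.8 7.5 -10.2 15;-1.8 0.4 0 1.8 7.5 -10.2 15;-1.8 0.4 0 1.8 7.5 -10.2 15"

```text
time_s: 11.1
tcp_pos: [0.4846, 0.1456, 0.0982]
orientation: [-2.227, -1.726, -0.512]
ft_force: [-1.6, -4.5, -3.0]
grip_width: 0.0227
gripper_force: 59.6
```

Run:
```python
from tgt import *
where()
for th,az in((24,9.2),(22,9.2),(20,9.2),(18,9.2),(15,8.8),(12,8.4)): rel(th,-4.0,az)
```

```text
tilt 26.0 yaw 75.5 ax -3.9 ay 0.3 az 9.5 F [-1.6 -4.5 -3. ] M [-1.34  0.31  0.02] w 0.0227 t 11.1
24 -4.0 9.2 turn [-0.39  0.07  0.  ] shift [ 0.5  1.3 -3. ]
22 -4.0 9.2 turn [-0.78  0.17  0.  ] shift [ 0.9  2.6 -5.9]
20 -4.0 9.2 turn [-1.16  0.27  0.  ] shift [ 1.2  3.8 -8.7]
18 -4.0 9.2 turn [-1.55  0.37  0.  ] shift [  1.5   5.  -11.7]
15 -4.0 8.8 turn [-2.13  0.52  0.  ] shift [  1.9   6.5 -16.5]
12 -4.0 8.4 turn [-2.71  0.67  0.01] shift [  2.2   7.8 -21.5]
```

send_rows:
  plan: "-0.2 0 0 0.2 0.7 -1.4 15;-0.4 0.1 0 0.4 1.4 -2.9 15;-0.6 0.1 0 0.6 2.1 -4.3 15;-0.8 0.2 0 0.8 2.7 -5.8 15;-0.8 0.2 0 0.8 2.7 -5.8 15"

```text
time_s: 11.72
tcp_pos: [0.4854, 0.1484, 0.0922]
orientation: [-2.272, -1.762, -0.436]
ft_force: [-1.7, -5.5, -4.9]
grip_width: 0.0228
gripper_force: 59.4
```

send_rows:
  plan: "-0.2 0.05 0 0.2 0.6 -1.4 15;-0.4 0.1 0 0.3 1.2 -2.8 15;-0.4 0.1 0 0.3 1.2 -2.8 15"

```text
time_s: 12.1
tcp_pos: [0.4857, 0.1496, 0.0894]
orientation: [-2.294, -1.779, -0.398]
ft_force: [-0.7, -6.6, -2.9]
grip_width: 0.0233
gripper_force: 59.4
```

Run:
```python
from tgt import *
where()
for th,az in((20,9.2),(18,9.2),(15,8.8),(12,8.4),(9,7),(6,5),(3,3),(0,1)): rel(th,-4.0,az)
```

```text
tilt 19.7 yaw 75.6 ax -4.0 ay 0.2 az 9.5 F [-0.7 -6.6 -2.9] M [-1.52  0.4   0.03] w 0.0233 t 12.1
20 -4.0 9.2 turn [ 0.05 -0.03  0.  ] shift [ 0.1 -0.2  0.1]
18 -4.0 9.2 turn [-0.34  0.07  0.  ] shift [ 0.4  1.  -2.9]
15 -4.0 8.8 turn [-0.92  0.22  0.  ] shift [ 0.8  2.5 -7.7]
12 -4.0 8.4 turn [-1.5   0.37  0.  ] shift [  1.2   3.8 -12.7]
9 -4.0 7 turn [-2.08  0.52  0.  ] shift [  1.4   4.9 -18.7]
6 -4.0 5 turn [-2.66  0.67  0.  ] shift [  1.6   5.7 -25.4]
3 -4.0 3 turn [-3.25  0.82  0.  ] shift [  1.8   6.3 -32.1]
0 -4.0 1 turn [-3.83  0.97  0.  ] shift [  1.9   6.6 -38.8]
```

send_rows:
  plan: "-0.2 0 0 0.2 0.5 -1.4 15;-0.4 0.1 0 0.3 1 -3 15;-0.7 0.2 0 0.5 1.7 -5.4 15;-0.9 0.2 0 0.7 2.3 -7.7 15;-0.9 0.2 0 0.7 2.3 -7.7 15"

```text
time_s: 12.72
tcp_pos: [0.4864, 0.1519, 0.0817]
orientation: [-2.342, -1.817, -0.313]
ft_force: [-1.3, -6.7, -1.9]
grip_width: 0.0231
gripper_force: 59.7
```

Run:
```python
from tgt import *
where()
for th,az in((12,8.4),(9,7),(6,5),(3,3),(0,1)): rel(th,-4.5,az)
```

```text
tilt 15.1 yaw 75.6 ax -4.2 ay 0.0 az 8.6 F [-1.3 -6.7 -1.9] M [-1.34  0.29 -0.02] w 0.0231 t 12.725
12 -4.5 8.4 turn [-0.6   0.17 -0.  ] shift [ 0.3  1.  -5. ]
9 -4.5 7 turn [-1.18  0.32 -0.  ] shift [  0.6   2.1 -11. ]
6 -4.5 5 turn [-1.76  0.47 -0.  ] shift [  0.8   2.9 -17.6]
3 -4.5 3 turn [-2.35  0.62 -0.  ] shift [  1.    3.5 -24.3]
0 -4.5 1 turn [-2.93  0.77 -0.  ] shift [  1.    3.9 -31.1]
```

send_rows:
  plan: "-0.3 0.1 0 0.1 0.3 -2.5 15;-0.6 0.2 0 0.2 0.7 -5 15;-0.9 0.25 0 0.3 1.2 -8 15;-1.2 0.3 0 0.5 1.7 -11 15;-1.5 0.4 0 0.6 2.1 -14.3 15;-1.8 0.5 0 0.7 2.5 -17.6 15;-1.8 0.5 0 0.7 2.5 -17.6 15"

```text
time_s: 13.6
tcp_pos: [0.4872, 0.1547, 0.064]
orientation: [-2.43, -1.885, -0.122]
ft_force: [0.0, -3.8, -3.1]
grip_width: 0.0229
gripper_force: 59.4
```

Run:
```python
from tgt import *
where()
for th,az in((3,3),(0,1.5),(0,.5),(0,0)): rel(th,-4.9,az)
```

```text
tilt 5.8 yaw 75.6 ax -4.7 ay -0.0 az 5.3 F [ 0.  -3.8 -3.1] M [-0.59  0.08  0.06] w 0.0229 t 13.6
3 -4.9 3 turn [-0.55  0.12 -0.  ] shift [ 0.1  0.4 -6.7]
0 -4.9 1.5 turn [-1.13  0.27 -0.  ] shift [  0.1   0.7 -12.9]
0 -4.9 0.5 turn [-1.13  0.27 -0.  ] shift [  0.1   0.7 -13.9]
0 -4.9 0 turn [-1.13  0.27 -0.  ] shift [  0.1   0.7 -14.4]
```

send_rows:
  plan: "-0.3 0.1 0 0 -0.3 -3 15;-0.6 0.1 0 0 -0.1 -6.7 15;-0.9 0.2 0 0 0 -10 15;-1.1 0.3 0 0 0.1 -12 15;-1.1 0.3 0 0 0.1 -12.9 15;-1.1 0.3 0 0 0.1 -12.9 15"

```text
time_s: 14.35
tcp_pos: [0.4873, 0.1543, 0.0513]
orientation: [-2.48, -1.921, -0.0]
ft_force: [0.3, -0.2, -1.4]
grip_width: 0.023
gripper_force: 59.4
```

Run:
```python
from tgt import *
where()
for th,az in((0,.5),(0,0)): rel(th,-5.5,az)
```

```text
tilt 0.2 yaw 75.5 ax -6.0 ay -0.1 az 1.4 F [ 0.3 -0.2 -1.4] M [-0.01 -0.01  0.02] w 0.023 t 14.35
0 -5.5 0.5 turn [-0.04 -0.03  0.01] shift [-0.1  0.5 -1.2]
0 -5.5 0 turn [-0.04 -0.03  0.01] shift [-0.1  0.5 -1.7]
```

Free of contact and level. Lower gently onto the blocks, then open.

send_rows:
  plan: "0 0 0 0 0.3 -0.7 15;0 0 0 0 0.3 -1.2 15;0 0 0 0 0.3 -1.2 15"

```text
time_s: 14.72
tcp_pos: [0.4873, 0.1546, 0.0501]
orientation: [-2.481, -1.922, 0.0]
ft_force: [0.1, 0.2, -2.4]
grip_width: 0.0232
gripper_force: 59.4
```

send_rows:
  plan: "0 0 0 0 0 0 30;0 0 0 0 0 0 40;0 0 0 0 0 0 50;0 0 0 0 0 0 60;0 0 0 0 0 10 60;0 0 0 0 0 30 60;0 0 0 0 0 70 60;0 0 0 0 0 120 60;0 0 0 0 0 150 60;0 0 0 0 0 150 60"

```text
time_s: 15.98
tcp_pos: [0.4885, 0.1549, 0.2029]
orientation: [-2.482, -1.923, -0.007]
ft_force: [0.3, -0.2, -0.2]
grip_width: 0.0597
gripper_force: 0.0
```

Run:
```python
from tgt import *
where()
p,d,m=grab("wrist");a=p
q,_,_=grab("scene"); c=cv2.resize(q[130:230,290:450],(640,400),interpolation=cv2.INTER_CUBIC)
save("f",cv2.resize(np.vstack([a,c]),(480,600)))
P=cloud(m,d);hsv=cv2.cvtColor(p,cv2.COLOR_RGB2HSV);cu=cv2.inRange(hsv,(3,90,60),(22,255,255))
Q=P[cu>0];k=(np.abs(Q[:,0]-.48)<.1)&(np.abs(Q[:,1]-.14)<.13)&(Q[:,2]>.03);Q=Q[k]
A=np.c_[Q[:,:2],np.ones(len(Q))];print(len(Q),"z",np.percentile(Q[:,2],[2,50,98]),"plane",np.linalg.lstsq(A,Q[:,2],rcond=None)[0],cv2.minAreaRect((Q[:,:2]*1000).astype(np.float32)))
```

```text
tilt 0.2 yaw 75.5 ax -5.1 ay -1.1 az 152.9 F [ 0.3 -0.2 -0.2] M [-0.05 -0.01  0.02] w 0.0597 t 15.975
3019 z [0.04733029 0.04990071 0.07622336] plane [ 0.43975486 -0.11191102 -0.14431927] ((493.77508544921875, 141.50814819335938), (185.01437377929688, 65.16947174072266), 67.29364776611328)
```

View pics/f.png

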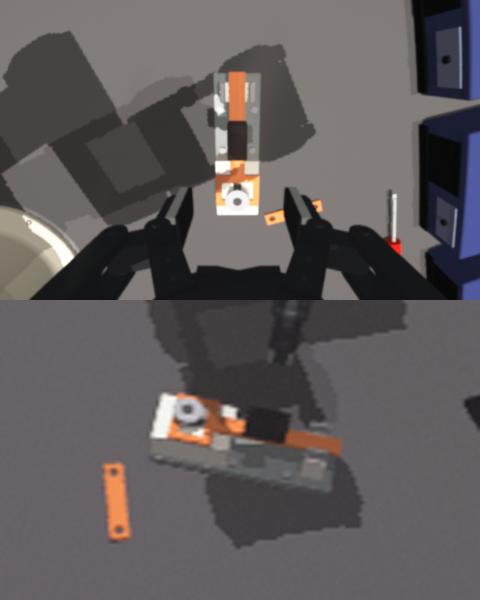

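The link lies flat at a median plate height of 0.050 m (block tops 0.045 m plus the 5 mm plate). The head shows above the eye at (237,200), the tail is in the fork at (237,85), and the gripper is clear.

```bash
python3 -c "
from rig import r
print(r.sign_off())"
```

```text
the job is handed in; nothing more can be done
None
```

The earth link is hooked on the stand: its eye is caught under the stud's head and its tail lies level in the fork, released with the gripper clear, and I handed the job in at about 16 s; `sign_off` gave no verdict.

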